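# Branch piece to the free drill

## Task

Lift the long branch piece off its sloped rest and lay it gently, centred, in the V-blocks of the sled, letting go only once it lies in them; leave the short offcut alone. Then slide the sled fully home, against its end stop, under the drill whose head is raised; the other drill has its hole saw down over the rail, so do not take the sled there.

Things in the scene. Friction and masses are not known exactly. Their poses are not given: they have to be found in the camera images.
- log: Long branch piece, brown, 130 mm long, 40 mm diameter, about 0.1 kg. Origin at its middle; x along it. It starts on one of two sloped rests (side varies), x 35 degrees uphill away from the robot, on two rods 24 mm apart, its low end at a stop; flanks free, board 30 mm below the centreline. A steel bow, 100 mm wide, bars 250 mm above the bench, stands over its uphill half, from the middle on.
- offcut: The short branch offcut, 74 mm long, 40 mm diameter, same wood, lying on the other sloped rest. Origin at its middle. To be left where it is. Both rests carry the steel bow (10 mm rod): its front bar passes above the long piece's middle, its two posts stand 50 mm to either side, 55 mm further uphill. On the bench between the rests lie an 80 mm high tub, a wooden disc and a screwdriver.
- sled: Plywood sled on a rail slide. Origin under its 18 mm plate, below the V-blocks, 30 mm above the bench. y along the rail (travel), x across it away from the robot, z up. The plate reaches 120 mm to -x, 52 to +x, 48 to each side in y. It slides 210 mm either way from mid-rail to an end stop at each station and stays where left; about 2 N friction, 0.6 kg. Starts within 30 mm of mid-rail.
- seat (a point): Point on the sled, 50 mm above its origin (80 mm above the bench): where the middle of the branch piece comes to lie, along x (across the rail). Axes as the sled. The two V-blocks stand 35 to 55 mm to either side in x, so the middle 70 mm is open for fingers down to the plate, 32 mm below this point.
- tab (a point): Point on the sled: centre of the top of its upright wooden grip tab, 115 mm above the bench, 105 mm to -x of the V-blocks' middle. The tab is 26 mm in x, 16 mm in y (pinch it across y, the travel) and stands 67 mm above the plate.
- raised_station (a point): On the spindle axis of the bench drill with the raised head, 80 mm above the bench: the seat point comes here when the sled is against this end's stop. Which end of the rail varies. Hole saw 165 mm above the bench; the grey head starts 240 mm above it, is 75 mm wide in y and reaches 40 mm from the spindle towards the robot.
- lowered_station (a point): The same point, 80 mm above the bench, on the spindle axis of the other bench drill, at the other end of the rail, whose head is lowered: hole saw 55 mm above the bench, head from 130 to 230 mm above it.

How it is judged:
By the outcome, as a careful person would: the job done as asked, in the order asked, and still so for the second after the job is handed in, with the robot touching nothing.
It also fails if it takes over 72 s, if anything falls off the work surface, if the arm or the gripper's body presses on something with over 40 N, if the wrist force passes 120 N, or if a joint passes its speed limit or range.

## Robot

A 6-joint arm with a two-finger parallel gripper is mounted at the origin on the work surface. World frame = base frame: x ahead of the robot, y to its left, z up, the work surface at z = 0. Lengths are in m, angles in degrees, forces in N, time in s.
With the tool pointing down it reaches from about 0.4 to 0.825 m from the base axis. Payload 7 kg.
Tool frame: the origin (TCP) lies midway between the tips of the shut fingers; the grasp point (between the pads) lies 19 mm behind it; z points along the fingers, y is the direction in which the jaws open and shut (so a half turn about z gives the same grasp; the last joint's range is limited). The gripper opens to 88 mm and grips with 3 to 60 N. Pads are 19 mm wide; open, the fingers measure 130 mm over their backs; the gripper's body (78 mm by 193 mm) begins 47 mm behind the grasp point.
Start: joints at [-48.81, 20.546, 0.682, 0, -70.136, -16.507], TCP at [0.282, -0.613, 0.227] pointing down, gripper open.
Joint ranges: [-176.03, 176.03], [-82.01, 121.73], [-58.28, 71.71], [-173.87, 95.51], [-174.79, -0.11], [-173.66, 173.66]. Speed limits (degrees/s): [136.94, 136.94, 172.46, 180, 180, 180].

## Interface

Orientations are given as [roll, pitch, yaw] about the fixed x, y, z axes, in that order (R = Rz(yaw) Ry(pitch) Rx(roll)).
In Python, from plant import ctrl gives the robot as it stands. The module is installed in compiled form; this text tells all that it offers.
- The arm moves only by the tool arm_command, never from a script. Its argument "targets" is a list that holds one entry, the list of rows, each a list of 7 numbers: the turn, a rotation vector about the world's x, y, z in rad, then the shift along the world's x, y, z in cm, then the opening, from 0 (shut) to 1 (fully open). A call has 1 to 8 rows; each row is the pose to reach, as a shift and turn from the pose commanded when the call began; what a row does not reach only later rows make up. A row lasts 1/12 s, in which the tool goes at most 41.7 mm and 7.16 degrees, less where a joint would pass 70% of its speed; a pose out of reach is approached as far as the arm can. A call with a gripper value outside its range is refused whole. The fingers move at their own pace and stop on an object; the grip force is fixed at half the most. Time passes only in rows, so rows that repeat a pose let the fingers close. It gives the time, the measured TCP pose, the force and the opening at its end, in the units of the state.
- ctrl.get_obs(): the state, without advancing time (a new reading comes with each control period).
- ctrl.snapshot(name): name is "scene" or "top"; returns the picture (400x640x3 uint8, blue, green, red); there is no depth.
- ctrl.camera_model(name): a dict with "K" (3x3 intrinsics, pixels), "distortion" ([k1, k2, p1, p2, k3] as OpenCV has them; the pictures are not rectified), "xyz" and "rotation" of the camera in the world. Camera axes: x right, y up, looking along -z (the intrinsics and any distortion apply to the point x, -y, -z); pixel columns grow to the right and rows downward; lengths in m; the calibration is good to about 2 mm. A picture is of the moment at which its call begins. camera_model takes no time and is no camera call.
- ctrl.close_job(): hands the job in, once; it reports no verdict.
The state is a dict: "clock": time; "joint_pos": joint angles; "qvel": joint speeds; "tau": joint torques, N m; "tool_pos": TCP position; "orientation": TCP orientation; "force": force on the tool from outside, world axes, zero at the start; "moment": the same for the moment, N m; "opening": finger opening in m.
Only numpy, scipy, OpenCV 4.12 (cv2) and the standard library are available. Lean on these libraries where they do the work, as an engineer would, in place of code of your own. Each camera call takes 0.05 s, during which the arm holds its last target. There are 200 camera calls.

## Working session

There is one attempt and no reset: what is moved stays moved. The work goes in short steps, Python scripts to look and compute and a tool call to move; the robot and the scene stay as the last step left them, time stands still between calls to the robot, and variables do not carry over. Pictures are saved under pics/ and viewed, about 8 in all and at most 12, crops included, and the job is handed in when it is done.

Besides the shell and the picture viewer there is one more tool, called after "Request:" as name(argument=value, ...) on one line, values as JSON. arm_command: Moves the arm, as the interface text tells. Its arguments: {"type":"object","properties":{"targets":{"type":"array","items":{"type":"array","items":{"type":"array","items":{"type":"number"}}}}},"required":["targets"]}

```bash
mkdir -p pics; cat > h.py <<'E'
import numpy as np, cv2
from plant import ctrl
def cam(n):
    m=ctrl.camera_model(n); return np.array(m["K"],float),np.array(m["distortion"],float),np.array(m["xyz"],float),np.array(m["rotation"],float)
def ray(n,uv):
    K,d,c,R=cam(n); p=cv2.undistortPoints(np.array(uv,float).reshape(-1,1,2),K,d).reshape(-1,2)
    return c,np.c_[p[:,0],-p[:,1],-np.ones(len(p))]@R.T
def plane(n,uv,z):
    c,v=ray(n,uv); return c+v*((z-c[2])/v[:,2])[:,None]
def proj(n,P):
    K,d,c,R=cam(n); q=(np.array(P,float).reshape(-1,3)-c)@R; q=q*[1,-1,-1]
    return cv2.projectPoints(q,np.zeros(3),np.zeros(3),K,d)[0].reshape(-1,2)
def tri(a,b): # uv in scene, uv in top
    (c1,v1),(c2,v2)=ray("scene",a),ray("top",b); v1,v2=v1[0],v2[0]
    s=np.linalg.lstsq(np.c_[v1,-v2],c2-c1,rcond=None)[0]; p,q=c1+s[0]*v1,c2+s[1]*v2
    return (p+q)/2,np.linalg.norm(p-q)
E
python3 - <<'E'
from h import *
for n in("scene","top"):
    cv2.imwrite(f"pics/{n}0.png",ctrl.snapshot(n)); m=ctrl.camera_model(n); print(n,m)
print(ctrl.get_obs())
E
```

```text
scene {'K': array([[483.66709598,   0.        , 322.91189497],
       [  0.        , 483.66709598, 200.39288119],
       [  0.        ,   0.        ,   1.        ]]), 'distortion': array([-0.10156512,  0.        ,  0.        ,  0.        ,  0.        ]), 'xyz': array([1.20332731, 0.85948452, 1.09894366]), 'rotation': array([ 48.23540987,   1.1599986 , 141.18421841])}
top {'K': array([[505.7219244 ,   0.        , 308.87955027],
       [  0.        , 505.7219244 , 197.85465655],
       [  0.        ,   0.        ,   1.        ]]), 'distortion': array([-0.10105529,  0.        ,  0.        ,  0.        ,  0.        ]), 'xyz': array([ 0.43796643, -0.00882353,  1.29006835]), 'rotation': array([  5.21209946,   0.72253156, -89.18408022])}
{'clock': 0.1, 'joint_pos': array([-4.88104265e+01,  2.05887382e+01,  6.39205066e-01, -1.77443430e-02,
       -7.01370599e+01, -1.65053873e+01]), 'qvel': array([ 0.0546453 , -0.06505083,  0.14374906,  0.14419067, -0.07371845,
        0.1090138 ]), 'tau': array([-1.95086592e-03, -5.84162986e+01,  2.93753725e+01,  7.01541424e+00,
        1.02501560e-02, -3.20630375e-05]), 'tool_pos': array([ 0.28166333, -0.61293718,  0.22570186]), 'orientation': array([ 1.79912236e+02, -8.60954251e-03, -1.55321849e+02]), 'force': array([ 0.05421068, -0.47272583, -0.80874637]), 'moment': array([-0.01729074,  0.02314004,  0.00944473]), 'opening': 0.0876994900967494}
```

View pics/scene0.png

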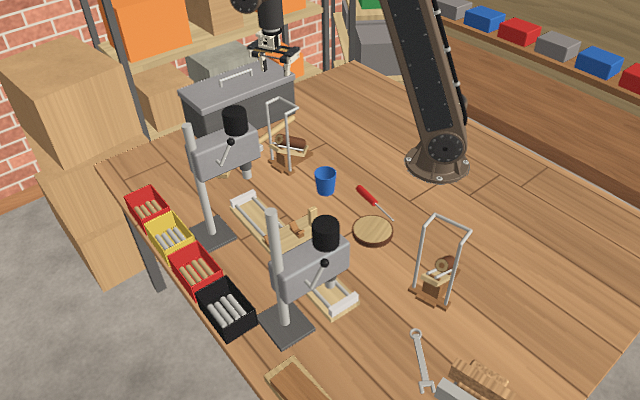

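View pics/top0.png

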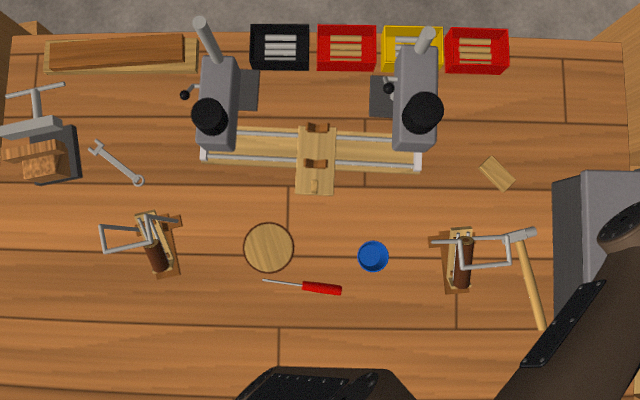

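```bash
sed -i 's/np.array(m\["rotation"\],float)/Rotation.from_euler("xyz",m["rotation"],degrees=True).as_matrix()/; 1a from scipy.spatial.transform import Rotation' h.py
python3 - <<'E'
from h import *
s=cv2.imread("pics/scene0.png");t=cv2.imread("pics/top0.png")
r=lambda im,x,y,w,h:cv2.resize(im[y:y+h,x:x+w],(400,300),interpolation=cv2.INTER_CUBIC)
cv2.imwrite("pics/c1.png",np.vstack([np.hstack([r(t,95,195,100,75),r(t,420,215,100,75)]),np.hstack([r(s,240,100,100,75),r(s,395,240,100,75)])]))
cv2.imwrite("pics/c2.png",np.vstack([cv2.resize(t[80:200,190:430],(800,400),interpolation=3)[:300], cv2.resize(s[90:360,170:370],(0,0),fx=1.48,fy=1.1) [:300,:800] if 0 else np.hstack([r(s,180,90,160,120),r(s,230,190,160,120)])]))
print(proj("top",[[0,0,0],[.6,0,.1]]),proj("scene",[[0,0,0],[.282,-.613,.227]]))
# drill knob tops (black cylinder) triangulation
print(tri((236,113),(428,107)),tri((327,226),(209,111)))
E
```

```text
[[309.36121738 418.06907287]
 [312.45815893 175.36717025]] [[436.05801809 164.12472283]
 [274.83018651  73.27134383]]
(array([ 0.68201134, -0.20567544,  0.39848529]), np.float64(0.01244033725475085)) (array([0.70043241, 0.21505813, 0.28790685]), np.float64(0.010817886890288694))
```

View pics/c1.png

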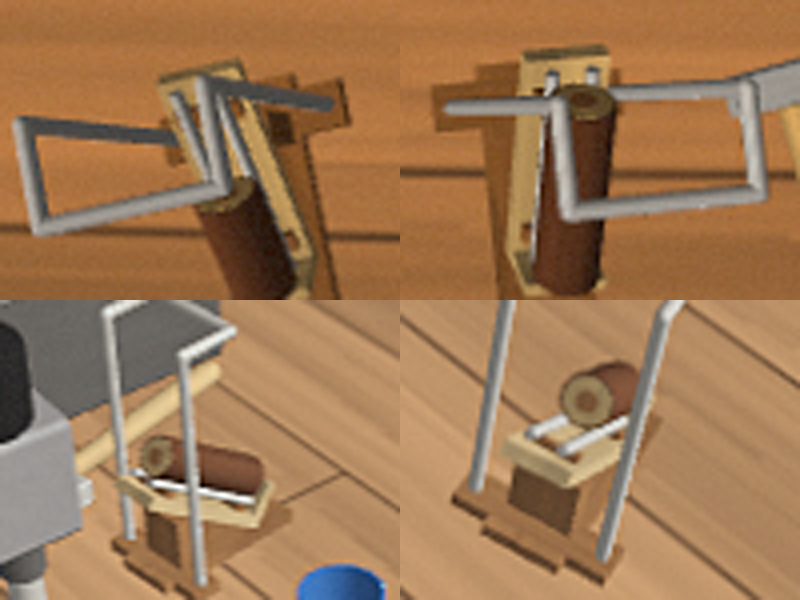

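View pics/c2.png

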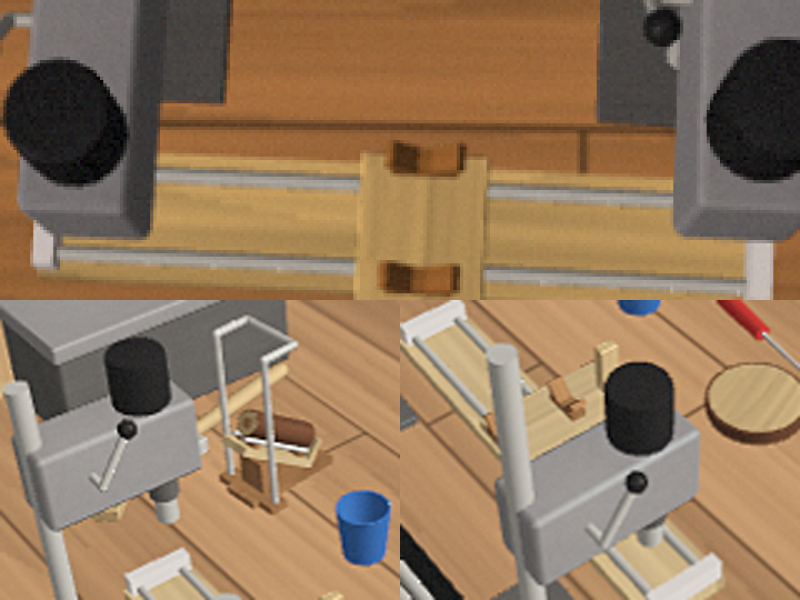

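```bash
cat > logm.py <<'E'
from h import *
def axis(n,im,box):
    x,y,w,h=box; c=im[y:y+h,x:x+w].astype(int); B,G,R=c[...,0],c[...,1],c[...,2]
    m=((R<135)&(R-B>25)&(R>1.5*G)).astype(np.uint8)
    k,l,st,ce=cv2.connectedComponentsWithStats(m); i=1+np.argmax(st[1:,4]); m=(l==i)
    ys,xs=np.nonzero(m); P=np.c_[xs+x,ys+y].astype(float)
    return m,P
E
python3 - <<'E'
from logm import *
s=cv2.imread("pics/scene0.png");t=cv2.imread("pics/top0.png")
for n,im,b in(("top",t,(440,225,50,75)),("scene",s,(268,125,50,40))):
    m,P=axis(n,im,b); print(n,len(P),P.mean(0),P.min(0),P.max(0))
    im2=im.copy(); 
    for a in P.astype(int): im2[a[1],a[0]]=(0,255,0)
    globals()[n+"_z"]=np.hstack([im[b[1]:b[1]+b[3],b[0]:b[0]+b[2]],im2[b[1]:b[1]+b[3],b[0]:b[0]+b[2]]])
z=lambda a,w,h:cv2.resize(a,(w,h),interpolation=0)
A=z(top_z,400,300);B=z(scene_z,400,160); C=z(t[115:205,285:345],400,600)
L=np.vstack([A,B,z(t[130:180,195:295],280,140)[:,:].repeat(1,0) if 0 else z(t[120:180,190:440],400,140)])
cv2.imwrite("pics/c3.png",np.hstack([L,C]))
E
```

```text
top 674 [454.14985163 273.5727003 ] [440. 244.] [470. 294.]
scene 110 [296.56363636 142.18181818] [290. 136.] [305. 147.]
```

View pics/c3.png

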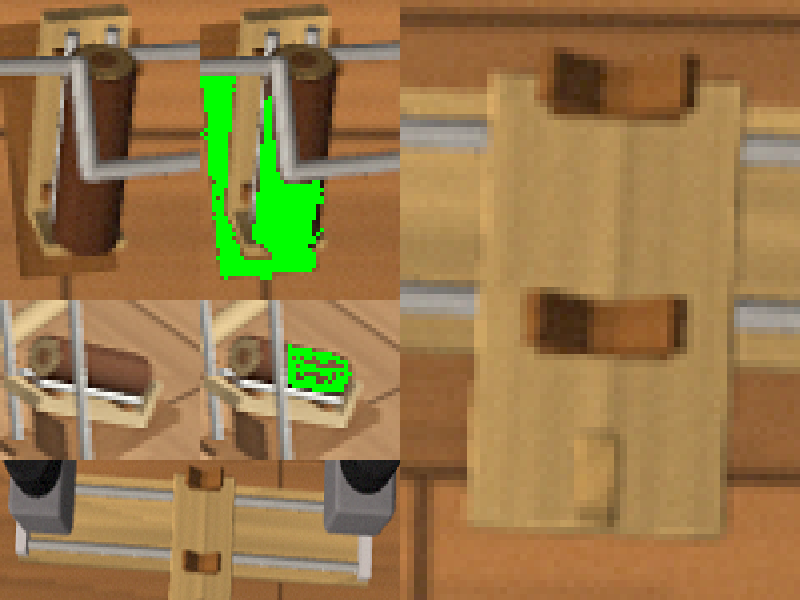

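```bash
python3 - <<'E'
from h import *
# log
c1,v=ray("scene",[(278.6,138.4),(304.9,143.1)]); n1=np.cross(*v)
c2,w=ray("top",[(465.6,240.5),(461.1,284.6)]); n2=np.cross(*w)
d=np.cross(n1,n2); d/=np.linalg.norm(d); d*=np.sign(d[0])
up,e=tri((278.6,138.4),(465.7,240.2)); print("up",up,e,"d",d,"pitch",np.degrees(np.arcsin(d[2])),"yaw",np.degrees(np.arctan2(d[1],d[0])))
lo,e2=tri((304.9,143.1),(461.1,284.6)); print("lo~",lo,e2)
for yaw in(np.arctan2(d[1],d[0]),):
    D=np.array([np.cos(yaw)*np.cos(np.radians(35)),np.sin(yaw)*np.cos(np.radians(35)),np.sin(np.radians(35))])
    print("mid",up-.065*D, "lowend",up-.13*D,proj("top",up-.13*D),proj("scene",up-.13*D))
# sled
q=lambda x,y:(285+(x-400)/6.6667-.45,115+y/6.6667-.45)
C=plane("top",[q(490,75),q(742,82),q(725,535),q(468,525)],.048);print(C)
print("sizes",np.linalg.norm(np.diff(C[[0,1,2,3,0]],axis=0),axis=1))
for a,b in((3,0),(2,1)): e=C[b]-C[a];print("sledx yaw",np.degrees(np.arctan2(e[1],e[0])))
for a,b in((1,0),(2,3)): e=C[b]-C[a];print("sledy yaw",np.degrees(np.arctan2(e[1],e[0]))-90)
ctr=C.mean(0);yaw=np.arctan2(*(C[[0,1]].mean(0)-C[[2,3]].mean(0))[1::-1]);X=np.array([np.cos(yaw),np.sin(yaw),0])
seat=ctr+.034*X;print("ctr",ctr,"yaw",np.degrees(yaw),"seat",seat,"tab",seat-.105*X)
print("tab top",plane("top",[q(597,470)],.115), "seat proj",proj("top",[seat[:2].tolist()+[.05]])[0])
# rail: displayed crop 1.6x/2.333 from (190,120)
r=lambda x,y:(190+x/1.6-.3,120+(y-460)/2.3333-.3)
E_=plane("top",[r(17,540),r(364,565)],.04);e=E_[0]-E_[1];print("rail",E_,np.degrees(np.arctan2(e[1],e[0]))-90)
E
```

```text
up [ 0.4510585  -0.35570899  0.12943592] 0.0015861995747470153 d [0.82770175 0.07473019 0.55617013] pitch 33.79134801662149 yaw 5.159040291873185
lo~ [ 0.33993139 -0.36214881  0.05579932] 0.00880498460018964
mid [ 0.39802931 -0.3604968   0.09215345] lowend [ 0.34500013 -0.36528462  0.05487098] [[461.04279451 283.8285532 ]] [[302.1597941  143.31966172]]
[[ 0.73191081  0.03816067  0.048     ]
 [ 0.73033605 -0.0564997   0.048     ]
 [ 0.55939799 -0.05168083  0.048     ]
 [ 0.5618801   0.04350672  0.048     ]]
sizes [0.09467347 0.17100597 0.09521991 0.17011474]
sledx yaw -1.8008831868528403
sledx yaw -1.6147835043968624
sledy yaw -0.9530795072266329
sledy yaw -1.4937042426174116
ctr [ 0.64588124 -0.00662829  0.048     ] yaw -1.7075902377951033 seat [ 0.67986614 -0.00764144  0.048     ] tab [ 0.57491277 -0.00451258  0.048     ]
tab top [[ 0.57517043 -0.00425967  0.115     ]] seat proj [316.07466022 146.30241192]
rail [[ 0.65931154  0.28402227  0.04      ]
 [ 0.63865151 -0.26140813  0.04      ]] -2.1692353862158313
```

```bash
cat >> h.py <<'E'
def go(p,Rt):
    o=ctrl.get_obs(); R0=Rotation.from_euler("xyz",o["orientation"],degrees=True)
    rv=(Rotation.from_matrix(Rt)*R0.inv()).as_rotvec(); s=(np.array(p)-o["tool_pos"])*100
    print("clock",round(o["clock"],2),"tcp",o["tool_pos"].round(4),"turn",rv.round(4),"deg",np.degrees(np.linalg.norm(rv)).round(1),"shift cm",s.round(2),"F",o["force"].round(1),"open",round(o["opening"],4))
def tilt(yaw,th): # tool y along yaw+90, tool z tilted th deg outward from down
    y,t=np.radians(yaw),np.radians(th)
    Z=np.array([np.sin(t)*np.cos(y),np.sin(t)*np.sin(y),-np.cos(t)]);Y=np.array([-np.sin(y),np.cos(y),0])
    return np.c_[np.cross(Y,Z),Y,Z]
E
python3 - <<'E'
from h import *
mid=np.array([.398,-.3605,.092]);R=tilt(5,35);n=-R[:,2]
print(n); go(mid+n*.12,R); go(mid-n*.018,R)
E
```

```text
[-0.5713938  -0.04999048  0.81915204]
clock 0.1 tcp [ 0.2817 -0.6129  0.2257] turn [ 0.1558 -0.5939 -0.3331] deg 40.0 shift cm [ 4.78 24.64 -3.54] F [ 0.1 -0.5 -0.8] open 0.0877
clock 0.1 tcp [ 0.2817 -0.6129  0.2257] turn [ 0.1558 -0.5939 -0.3331] deg 40.0 shift cm [ 12.66  25.33 -14.84] F [ 0.1 -0.5 -0.8] open 0.0877
```

Request:
arm_command(targets=[[[0.05,-0.2,-0.11,1,8,0,1],[0.1,-0.4,-0.22,2,16,-1,1],[0.156,-0.594,-0.333,4.8,24.6,-3.5,1],[0.156,-0.594,-0.333,4.8,24.6,-3.5,1],[0.156,-0.594,-0.333,4.8,24.6,-3.5,1],[0.156,-0.594,-0.333,4.8,24.6,-3.5,1],[0.156,-0.594,-0.333,4.8,24.6,-3.5,1],[0.156,-0.594,-0.333,4.8,24.6,-3.5,1]]])

```text
clock: 0.77
tool_pos: [0.3287, -0.365, 0.1913]
orientation: [-180.0, 35.1, -175.1]
force: [-0.1, -1.4, 0.6]
opening: 0.0876
```

```bash
python3 - <<'E'
from h import *
mid=np.array([.398,-.3605,.092]);R=tilt(5,35);n=-R[:,2];d=np.array([np.cos(np.radians(5))*.819,np.sin(np.radians(5))*.819,.574])
s=ctrl.snapshot("scene");t=ctrl.snapshot("top")
for nm,im in(("scene",s),("top",t)):
    for P,c in((mid,(0,255,0)),(mid+.065*d,(255,0,0)),(mid-.065*d,(255,0,0)),(ctrl.get_obs()["tool_pos"],(0,0,255))):
        u=proj(nm,P)[0]; im[int(round(u[1])),int(round(u[0]))]=c
z=lambda a:cv2.resize(a,(400,400),interpolation=0)
cv2.imwrite("pics/c4.png",np.hstack([z(t[220:300,420:500]),z(s[100:170,255:325])]))
go(mid-n*.018,R)
E
```

```text
clock 0.87 tcp [ 0.3298 -0.3677  0.1921] turn [0.0025 0.0004 0.    ] deg 0.1 shift cm [  7.84   0.81 -11.48] F [-0.3 -1.1  0.8] open 0.0877
```

View pics/c4.png

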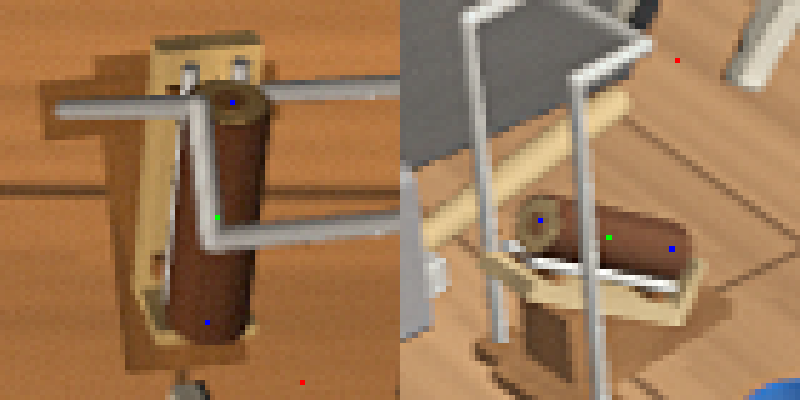

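Request:
arm_command(targets=[[[0,0,0,1.6,0.15,-2.3,1],[0,0,0,3.2,0.3,-4.6,1],[0,0,0,4.4,0.43,-6.4,1],[0,0,0,5.4,0.53,-7.8,1],[0,0,0,6.2,0.61,-9,1],[0,0,0,7,0.69,-10.1,1],[0,0,0,7.5,0.74,-10.9,1],[0,0,0,7.8,0.77,-11.3,1]]])

```text
clock: 1.53
tool_pos: [0.4083, -0.3596, 0.0773]
orientation: [-180.0, 35.0, -175.0]
force: [-0.7, -0.1, 0.4]
opening: 0.0878
```

Request:
arm_command(targets=[[[0,0,0,0,0,0,0.6],[0,0,0,0,0,0,0.5],[0,0,0,0,0,0,0.45],[0,0,0,0,0,0,0.2],[0,0,0,0,0,0,0.2],[0,0,0,0,0,0,0.2],[0,0,0,0,0,0,0.2],[0,0,0,0,0,0,0.2]]])

```text
clock: 2.2
tool_pos: [0.4078, -0.3598, 0.0788]
orientation: [-179.9, 35.0, -175.0]
force: [-0.4, -5.7, 1.4]
opening: 0.0397
```

Request:
arm_command(targets=[[[0,0,0,-0.29,-0.025,0.41,0.2],[0,0,0,-0.86,-0.075,1.23,0.2],[0,0,0,-2,-0.175,2.87,0.2],[0,0,0,-3.4,-0.3,4.9,0.2],[0,0,0,-5.1,-0.45,7.4,0.2],[0,0,0,-6.9,-0.6,9.8,0.2],[0,0,0,-8,-0.7,11.5,0.2],[0,0,0,-8.6,-0.75,12.3,0.2]]])

```text
clock: 2.87
tool_pos: [0.3206, -0.3679, 0.2049]
orientation: [-179.6, 35.1, -174.9]
force: [0.1, -0.8, -1.2]
opening: 0.0392
```

```bash
python3 - <<'E'
from h import *
go([.45,-.1,.22],tilt(-1.6,0))
E
```

```text
clock 2.87 tcp [ 0.3206 -0.3679  0.2049] turn [-0.0127  0.6127 -0.112 ] deg 35.7 shift cm [12.94 26.79  1.51] F [ 0.1 -0.8 -1.2] open 0.0392
```

Request:
arm_command(targets=[[[0,0,0,0,2.5,0,0.2],[0,0,0,0,6,0,0.2],[0,0,0,0,10,0,0.2],[0,0,0,0.5,14,0,0.2],[-0.002,0.1,-0.018,2,17.5,0.3,0.2],[-0.004,0.2,-0.036,4,21,0.6,0.2],[-0.006,0.3,-0.054,6,24,0.9,0.2],[-0.008,0.4,-0.072,8,26,1.2,0.2]]])

```text
clock: 3.53
tool_pos: [0.3436, -0.1828, 0.1992]
orientation: [177.9, 22.5, -177.7]
force: [-0.7, -1.5, -0.8]
opening: 0.0391
```

Request:
arm_command(targets=[[[-0.002,0.1,-0.018,2,0.3,0.2,0.2],[-0.005,0.2127,-0.04,4,0.7,0.3,0.2],[-0.005,0.2127,-0.04,5,0.8,0.3,0.2],[-0.005,0.2127,-0.04,5,0.8,0.3,0.2]]])

```text
clock: 3.87
tool_pos: [0.3979, -0.1746, 0.2014]
orientation: [177.9, 10.2, -179.8]
force: [-0.2, -0.4, -2.7]
opening: 0.0394
```

```bash
python3 - <<'E'
from h import *
go([.68,-.008,.16],tilt(-1.6,0))
E
```

```text
clock 3.87 tcp [ 0.3979 -0.1746  0.2014] turn [-0.0351  0.1789 -0.0354] deg 10.6 shift cm [28.21 16.66 -4.14] F [-0.2 -0.4 -2.7] open 0.0394
```

Request:
arm_command(targets=[[[-0.035,0.179,-0.035,4,4,0,0.2],[-0.035,0.179,-0.035,7.5,6.5,0,0.2],[-0.035,0.179,-0.035,11,9,0,0.2],[-0.035,0.179,-0.035,14.5,11,0,0.2],[-0.035,0.179,-0.035,18,13,0,0.2],[-0.035,0.179,-0.035,22,15,0,0.2],[-0.035,0.179,-0.035,25.5,16.2,0,0.2],[-0.035,0.179,-0.035,28.2,16.7,0,0.2]]])

```text
clock: 4.53
tool_pos: [0.6779, -0.0072, 0.2018]
orientation: [180.0, 0.1, 178.3]
force: [0.6, 0.1, 0.7]
opening: 0.039
```

Request:
arm_command(targets=[[[0,0,0,0,0,0,0.2],[0,0,0,0,0,0,0.2],[0,0,0,0,0,0,0.2]]])

```text
clock: 4.78
tool_pos: [0.676, -0.009, 0.2011]
orientation: [-180.0, 0.0, 178.3]
force: [-0.7, 0.3, -1.3]
opening: 0.0395
```

```bash
python3 - <<'E'
from h import *
go([.68,-.008,.16],tilt(-1.6,0))
s=ctrl.snapshot("scene");t=ctrl.snapshot("top")
z=lambda a,x,y,w,h:cv2.resize(a[y:y+h,x:x+w],(400,500),interpolation=2)
cv2.imwrite("pics/c5.png",np.hstack([z(t,270,90,100,125),z(s,250,110,100,125)]))
E
```

```text
clock 4.78 tcp [ 0.676  -0.009   0.2011] turn [0.0002 0.0008 0.0026] deg 0.2 shift cm [ 0.4   0.1  -4.11] F [-0.7  0.3 -1.3] open 0.0395
```

View pics/c5.png

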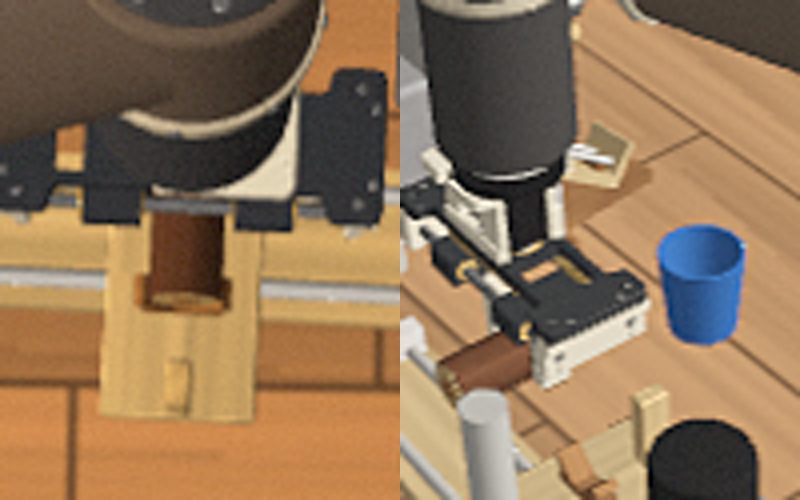

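```bash
python3 - <<'E'
from h import *
print("near top rim",plane("top",[(316.6,163.1)],.239),"near bottom rim",plane("top",[(316.6,167.2)],.2))
for zz in(.215,.22):print("far ctr",plane("scene",[(250+52/4-.4,110+380/4-.4)],zz))
p=np.array([.676,-.009,.219]);X=np.array([np.cos(.028),-np.sin(.028),0])
print("pred near/far",p-.065*X,p+.065*X, proj("top",[p-.065*X+[0,0,.02],p-.065*X-[0,0,.02]]),proj("scene",[p+.065*X]))
E
```

```text
near top rim [[ 0.60718049 -0.0093804   0.239     ]] near bottom rim [[ 0.60443221 -0.00951531  0.2       ]]
far ctr [[ 0.73358859 -0.01594884  0.215     ]]
far ctr [[ 0.73624566 -0.01099698  0.22      ]]
pred near/far [ 0.61102548 -0.00718024  0.219     ] [ 0.74097452 -0.01081976  0.219     ] [[315.57633581 161.27869014]
 [315.5661926  164.26394844]] [[261.22208799 205.66084049]]
```

Request:
arm_command(targets=[[[0,0,0,0.5,0.1,-1.5,0.2],[0,0,0,0.9,0.2,-4,0.2],[0,0,0,0.9,0.2,-6.5,0.2],[0,0,0,0.9,0.2,-8.5,0.2],[0,0,0,0.9,0.2,-10.2,0.2],[0,0,0,0.9,0.2,-11.4,0.2],[0,0,0,0.9,0.2,-12,0.2],[0,0,0,0.9,0.2,-12.2,0.2]]])

```text
clock: 5.55
tool_pos: [0.6853, -0.0068, 0.0801]
orientation: [-180.0, 0.1, 178.3]
force: [-0.7, 0.4, -0.8]
opening: 0.0392
```

Request:
arm_command(targets=[[[0,0,0,0,0,0,0.2],[0,0,0,0,0,0,0.2],[0,0,0,0,0,-0.2,0.2],[0,0,0,0,0,-0.4,0.2],[0,0,0,0,0,-0.6,0.2],[0,0,0,0,0,-0.8,0.2],[0,0,0,0,0,-0.9,0.2],[0,0,0,0,0,-1,0.2]]])

```text
clock: 6.22
tool_pos: [0.6859, -0.0066, 0.0702]
orientation: [-180.0, 0.1, 178.3]
force: [-0.4, -1.1, 2.3]
opening: 0.0394
```

Request:
arm_command(targets=[[[0,0,0,0,0,-0.1,0.2],[0,0,0,0,0,-0.2,0.2],[0,0,0,0,0,-0.3,0.2],[0,0,0,0,0,-0.4,0.2],[0,0,0,0,0,-0.5,0.2],[0,0,0,0,0,-0.5,0.2]]])

```text
clock: 6.72
tool_pos: [0.6864, -0.0072, 0.0691]
orientation: [-179.9, 0.3, 178.3]
force: [-9.6, -2.2, 23.3]
opening: 0.0391
```

Request:
arm_command(targets=[[[0,0,0,0,0,0.3,0.2],[0,0,0,0,0,0.5,0.2],[0,0,0,0,0,0.5,0.2]]])

```text
clock: 6.97
tool_pos: [0.6863, -0.0064, 0.0707]
orientation: [180.0, 0.2, 178.3]
force: [0.7, -0.4, 0.2]
opening: 0.0395
```

```bash
python3 - <<'E'
from h import *
go([.685,-.007,.062],tilt(-1.6,0))
s=ctrl.snapshot("scene");t=ctrl.snapshot("top")
z=lambda a,x,y,w,h:cv2.resize(a[y:y+h,x:x+w],(400,500),interpolation=2)
cv2.imwrite("pics/t7.png",t);cv2.imwrite("pics/s7.png",s)
cv2.imwrite("pics/c6.png",np.hstack([z(t,280,115,64,80),z(s,255,170,80,100)]))
E
```

```text
clock 6.97 tcp [ 0.6863 -0.0064  0.0707] turn [-0.0002  0.0038  0.002 ] deg 0.2 shift cm [-0.13 -0.06 -0.87] F [ 0.7 -0.4  0.2] open 0.0395
```

View pics/c6.png

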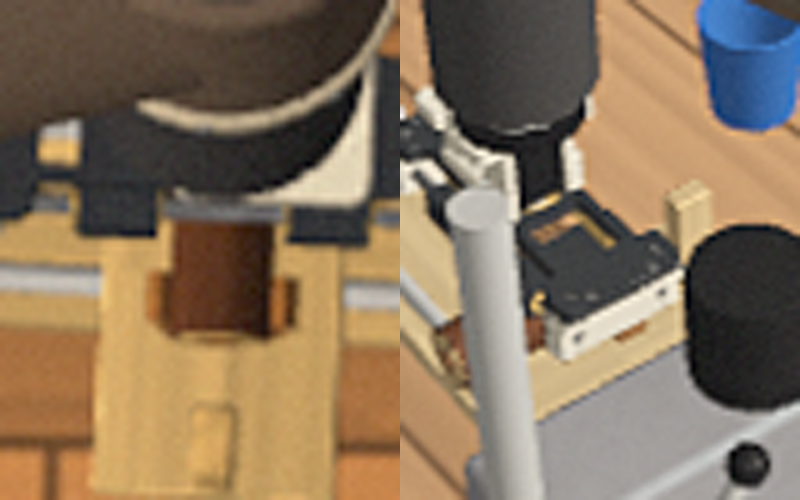

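Request:
arm_command(targets=[[[0,0,0,0,0,-0.1,0.2],[0,0,0,0,0,-0.2,0.2],[0,0,0,0,0,-0.3,0.2],[0,0,0,0,0,-0.35,0.2],[0,0,0,0,0,-0.35,0.2],[0,0,0,0,0,-0.35,0.2]]])

```text
clock: 7.57
tool_pos: [0.6864, -0.007, 0.0692]
orientation: [-180.0, 0.3, 178.3]
force: [-6.4, -1.4, 17.0]
opening: 0.0394
```

```bash
python3 - <<'E'
from h import *
o=ctrl.get_obs();print(o["tool_pos"],o["force"],o["moment"],o["orientation"])
# near end rims in saved top picture: top rim row 337/6.25, and bottom
u=(280+221/6.25-.4)
for r,zz in((334,.109),(334,.104),(334,.1)): print(zz,plane("top",[(u,115+r/6.25-.4)],zz))
print("V near block -x face top / extents",plane("top",[(280+148/6.25-.4,115+325/6.25-.4),(280+297/6.25-.4,115+335/6.25-.4)],.085))
t=ctrl.snapshot("top");cv2.imwrite("pics/t8.png",t)
E
```

```text
[ 0.68636477 -0.00699278  0.06924285] [-6.38342885 -1.35757248 16.97793298] [-0.29646598  2.38744803 -0.22778748] [-179.9571066     0.25113188  178.30496978]
0.109 [[ 0.61627893 -0.00573109  0.109     ]]
0.104 [[ 0.61703381 -0.005718    0.104     ]]
0.1 [[ 0.61763771 -0.00570753  0.1       ]]
V near block -x face top / extents [[ 0.623058    0.02249654  0.085     ]
 [ 0.61988285 -0.03492602  0.085     ]]
```

```bash
python3 - <<'E'
from h import *
p=np.array([.671,-.0095,.219])
for th in(-8,-4,0,4,8):
    X=np.array([np.cos(np.radians(th)),-.028,np.sin(np.radians(th))])
    a,b=proj("scene",[p+.065*X,p+.02*X]); c,=proj("top",[p-.065*X]); print(th,a,b,(b-a)[1]/(b-a)[0],c)
s=ctrl.snapshot("scene")
import os; s=cv2.imread("pics/c5.png"); 
# enlarge log part of c5
cv2.imwrite("pics/c7.png",cv2.resize(s[310:420,420:560],(784,616)[:2] if 0 else (760,597),interpolation=2))
E
```

```text
-8 [263.18253906 207.12082115] [276.64325763 198.66369625] -0.6282818302967137 [315.78234023 164.16676641]
-4 [262.86788763 205.97730828] [276.55769515 198.31002562] -0.5600723493163373 [315.77745661 164.71932877]
0 [262.64775708 204.77185522] [276.50075114 197.9389373 ] -0.4932448459193607 [315.77449492 165.12296387]
4 [262.52396371 203.51028192] [276.47277005 197.55223816] -0.4271364595744382 [315.77344704 165.37750722]
8 [262.49781218 202.19880061] [276.47395069 197.15182184] -0.36111396349946173 [315.77429497 165.48355944]
```

View pics/c7.png

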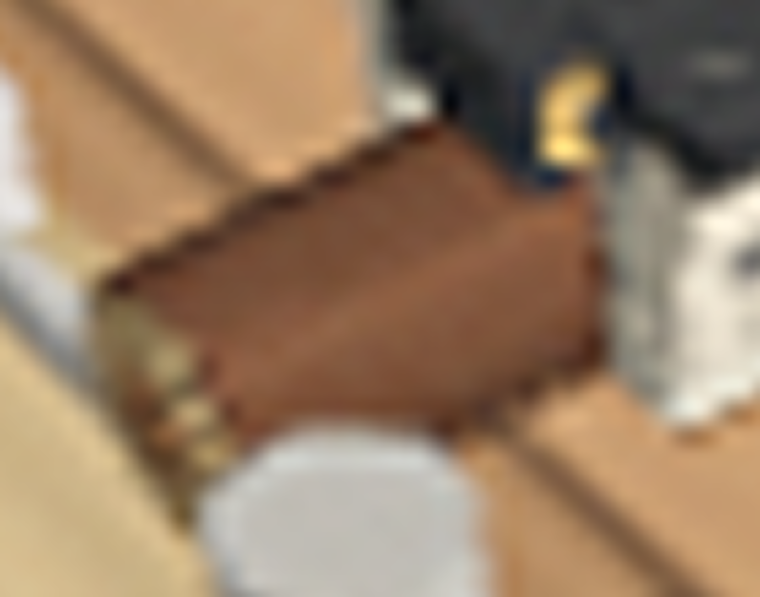

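Request:
arm_command(targets=[[[0,0.015,0,0,0,0.2,0.2],[0,0.03,0,0,0,0.2,0.2],[0,0.03,0,0,0,0.1,0.2],[0,0.03,0,0,0,0,0.2],[0,0.03,0,0,0,-0.1,0.2],[0,0.03,0,0,0,-0.1,0.2],[0,0.03,0,0,0,-0.1,0.2]]])

```text
clock: 8.25
tool_pos: [0.6865, -0.007, 0.0689]
orientation: [-179.9, -1.5, 178.3]
force: [-8.1, -1.3, 23.4]
opening: 0.0388
```

```bash
python3 - <<'E'
from h import *
o=ctrl.get_obs();print(o["clock"],o["tool_pos"],o["force"],o["moment"],o["orientation"])
E
```

```text
8.25 [ 0.68650663 -0.00703321  0.06889007] [-8.10316187 -1.26822476 23.37103856] [-0.32079376  3.139665   -0.41516693] [-179.8966193    -1.47421307  178.30332842]
```

Request:
arm_command(targets=[[[0,-0.015,0,0,0,0.1,0.2],[0,-0.027,0,0,0,0.2,0.2],[0,-0.027,0,0,0,0.2,0.2],[0,-0.027,0,0,0,0.2,0.2]]])

```text
clock: 8.58
tool_pos: [0.6868, -0.0068, 0.069]
orientation: [-180.0, 0.1, 178.3]
force: [-1.7, -1.7, 11.7]
opening: 0.0394
```

```bash
python3 - <<'E'
from h import *
o=ctrl.get_obs();print(o["clock"],o["tool_pos"],o["force"],o["moment"],o["orientation"])
s=ctrl.snapshot("scene");t=ctrl.snapshot("top")
cv2.imwrite("pics/t9.png",t);cv2.imwrite("pics/s9.png",s)
X=np.array([1,-.028,0]);Y=np.array([.028,1,0])
f=5
S=cv2.resize(s[215:255,252:292],(400,400),interpolation=2);T=cv2.resize(t[140:180,295:335],(400,400),interpolation=2)
a=np.linspace(0,2*np.pi,40)
for zz,c in((.080,(0,255,0)),(.087,(255,0,0))):
    m=np.array([.681,-.0075,zz])
    for im,n,off,sg in((S,"scene",(252,215),1),(T,"top",(295,140),-1)):
        P=m+sg*.065*X+.02*(np.cos(a)[:,None]*Y+np.sin(a)[:,None]*np.array([0,0,1]))
        for u in (proj(n,P)-off+.5)*10: cv2.circle(im,tuple(int(v) for v in u),1,c,-1)
cv2.imwrite("pics/c8.png",np.hstack([S,T]))
E
```

```text
8.5833 [ 0.68683186 -0.0067547   0.06896422] [-1.66842579 -1.66097438 11.66306983] [-0.46572641  0.74416603 -0.37736638] [-1.79979088e+02  8.85067171e-02  1.78274038e+02]
```

View pics/c8.png

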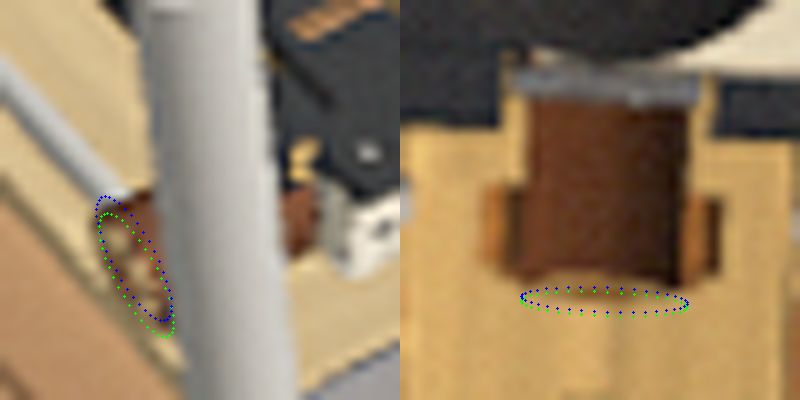

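```bash
python3 - <<'E'
from h import *
t=cv2.imread("pics/t9.png"); t0=cv2.imread("pics/top0.png")
for c in(311,314,316,318,321): print(c,"now",t[160:176,c,2].tolist(),"B",t[160:176,c,0].tolist())
for c in(308,312,316,320,324): print(c,"start",t0[154:174,c,2].tolist())
for r in(158,160,162,164,166,167,168,169,170,171): print(r,plane("top",[(316,r)],.08)[0,0].round(4),plane("top",[(316,r)],.1)[0,0].round(4))
E
```

```text
311 now [99, 100, 98, 99, 95, 96, 93, 140, 158, 156, 199, 214, 210, 208, 217, 211] B [38, 31, 36, 37, 30, 35, 32, 58, 70, 72, 99, 103, 100, 98, 104, 103]
314 now [86, 91, 89, 85, 91, 90, 82, 132, 146, 129, 191, 218, 215, 211, 213, 214] B [22, 37, 29, 24, 35, 30, 27, 52, 54, 43, 91, 109, 106, 101, 105, 105]
316 now [84, 78, 81, 76, 78, 78, 74, 92, 130, 128, 162, 181, 187, 186, 188, 181] B [32, 23, 30, 21, 30, 20, 28, 35, 52, 41, 74, 88, 96, 92, 96, 86]
318 now [67, 62, 62, 63, 64, 61, 63, 69, 130, 138, 173, 196, 194, 194, 193, 193] B [31, 21, 12, 20, 30, 23, 24, 25, 61, 56, 82, 99, 97, 97, 96, 91]
321 now [53, 48, 52, 47, 43, 48, 48, 39, 65, 144, 188, 197, 194, 195, 198, 195] B [21, 18, 19, 21, 18, 23, 17, 8, 26, 66, 92, 98, 96, 97, 99, 97]
308 start [177, 175, 175, 179, 135, 72, 66, 68, 73, 72, 75, 69, 79, 97, 157, 175, 172, 170, 168, 173]
312 start [179, 176, 174, 181, 188, 134, 73, 66, 64, 72, 66, 71, 65, 80, 165, 180, 183, 179, 184, 185]
316 start [177, 179, 185, 181, 180, 171, 142, 125, 126, 125, 133, 131, 130, 118, 145, 167, 171, 169, 169, 169]
320 start [169, 168, 171, 169, 170, 163, 151, 143, 143, 149, 153, 152, 148, 130, 131, 161, 176, 172, 175, 170]
324 start [165, 165, 163, 168, 168, 153, 146, 146, 150, 152, 158, 155, 155, 125, 111, 156, 171, 167, 169, 169]
158 0.6453 0.6418
160 0.6403 0.637
162 0.6355 0.6322
164 0.6306 0.6274
166 0.6257 0.6226
167 0.6232 0.6202
168 0.6208 0.6178
169 0.6183 0.6154
170 0.6159 0.613
171 0.6135 0.6106
```

Request:
arm_command(targets=[[[0,0,0,0,0,0.3,0.2],[0,0,0,0,0,0.6,0.2],[0,0,0,-0.2,0,0.7,0.2],[0,0,0,-0.4,0,0.7,0.2],[0,0,0,-0.4,0,0.4,0.2],[0,0,0,-0.4,0,0.2,0.2],[0,0,0,-0.4,0,0,0.2],[0,0,0,-0.4,0,0,0.2]]])

```text
clock: 9.35
tool_pos: [0.6818, -0.0067, 0.069]
orientation: [-180.0, -0.0, 178.3]
force: [-5.1, -0.5, 10.7]
opening: 0.0393
```

```bash
python3 - <<'E'
from h import *
o=ctrl.get_obs();print(o["clock"],o["tool_pos"],o["force"],o["moment"],o["orientation"])
t=ctrl.snapshot("top");s=ctrl.snapshot("scene");cv2.imwrite("pics/s10.png",s)
for c in(311,314,316,318,321): print(c,"now",t[160:176,c,2].tolist())
q=proj("scene",[[.5752-.013,-.0043+.008,.115],[.5752-.013,-.0043-.008,.115],[.5752+.013,-.0043-.008,.115],[.5752+.013,-.0043+.008,.115]]); print("tab corners pred",q.round(1))
x0,y0=int(q[:,0].min())-4,int(q[:,1].min())-4
print(x0,y0);print(s[y0:y0+14,x0:x0+18,2])
E
```

```text
9.35 [ 0.68175744 -0.00669945  0.06901771] [-5.11960959 -0.47422489 10.74420804] [ 0.06710802  1.82734543 -0.37946185] [-1.79965975e+02 -7.27166687e-03  1.78277360e+02]
311 now [99, 97, 96, 100, 96, 96, 95, 95, 96, 114, 147, 149, 195, 215, 209, 211]
314 now [88, 92, 88, 90, 92, 90, 90, 89, 84, 107, 143, 133, 178, 210, 217, 215]
316 now [82, 82, 84, 77, 81, 85, 77, 78, 73, 93, 136, 130, 162, 186, 182, 185]
318 now [68, 69, 66, 61, 66, 65, 69, 62, 59, 63, 131, 147, 168, 192, 194, 193]
321 now [49, 45, 49, 48, 51, 52, 39, 49, 51, 43, 72, 148, 191, 194, 197, 196]
tab corners pred [[317.3 207.9]
 [314.  205.1]
 [307.2 208.9]
 [310.4 211.7]]
303 201
[[208 205 202 201 202 201 201 202 204 204 203 206 205 208 207 204 203 197]
 [208 208 206 203 200 200 200 201 202 203 204 205 206 206 207 206 205 204]
 [208 210 207 204 202 201 200 200 201 202 203 203 205 205 205 205 207 207]
 [207 209 210 208 205 204 202 201 201 201 204 203 204 204 205 206 206 205]
 [203 206 208 209 208 207 206 202 202 199 199 201 202 204 204 203 205 207]
 [203 205 207 207 210 210 208 204 201 167 179 202 201 202 203 203 204 206]
 [201 202 204 207 209 209 209 174 184 212 213 210 209 205 200 202 203 203]
 [199 200 203 205 207 169 186 212 212 214 214 219 226 230 213 201 202 203]
 [202 200 202 205 191 187 201 210 209 211 217 245 248 230 208 199 200 202]
 [202 201 202 202 184 144 173 218 225 239 240 219 215 221 209 199 201 201]
 [200 203 202 203 197 160 115 204 247 228 209 210 218 222 209 199 200 201]
 [199 201 203 205 200 161 122 131 196 216 212 214 218 223 211 202 202 201]
 [203 200 201 206 195 157 126 132 203 219 212 213 218 222 211 204 203 206]
 [211 208 203 207 200 163 127 134 202 221 212 214 219 219 213 212 212 212]]
```

Request:
arm_command(targets=[[[0,0,0,0,0,0.1,0.2],[0,0,0,0,0,0.1,0.2],[0,0,0,0,0,0.1,0.5],[0,0,0,0,0,0.1,0.6],[0,0,0,0,0,0.1,0.7],[0,0,0,0,0,0.1,0.8],[0,0,0,0,0,0.1,0.9],[0,0,0,0,0,0.1,0.9]]])

```text
clock: 10.12
tool_pos: [0.6819, -0.0065, 0.0685]
orientation: [-180.0, -0.0, 178.3]
force: [0.5, 0.0, 0.4]
opening: 0.0719
```

Request:
arm_command(targets=[[[0,0,0,0,0,0.4,0.9],[0,0,0,0,0,1.2,0.9],[0,0,0,0,0,2.5,0.9],[0,0,0,0,0,5,0.9],[0,0,0,0,0,8,0.9],[0,0,0,0,0,11,0.9],[0,0,0,-3,0,13,0.9],[0,0,0,-7,0,13,0.9]]])

```text
clock: 10.78
tool_pos: [0.6156, -0.0063, 0.2038]
orientation: [180.0, 0.5, 178.3]
force: [-0.0, 0.8, 1.4]
opening: 0.0792
```

Request:
arm_command(targets=[[[0,0,0,-4,0,0,0.9],[0,0,0,-8,0,0,0.9],[0,0,0,-12,0,0,0.9],[0,0,0,-16,0,0,0.9],[0,0,0,-20,0,0,0.9],[0,0,0,-22,0,0,0.9],[0,0,0,-22,0,0,0.9]]])

```text
clock: 11.37
tool_pos: [0.3883, -0.0071, 0.1999]
orientation: [179.9, 0.1, 178.3]
force: [0.9, -0.5, -1.1]
opening: 0.079
```

```bash
python3 - <<'E'
from h import *
go([.575,-.0045,.1],tilt(-1.6,0))
s=ctrl.snapshot("scene");t=ctrl.snapshot("top")
z=lambda a,x,y,w,h:cv2.resize(a[y:y+h,x:x+w],(400,500),interpolation=2)
cv2.imwrite("pics/c9.png",np.hstack([z(t,280,110,72,90),z(s,245,190,80,100)]))
E
```

```text
clock 11.37 tcp [ 0.3883 -0.0071  0.1999] turn [-0.0018  0.0019  0.0015] deg 0.2 shift cm [18.67  0.26 -9.99] F [ 0.9 -0.5 -1.1] open 0.079
```

View pics/c9.png

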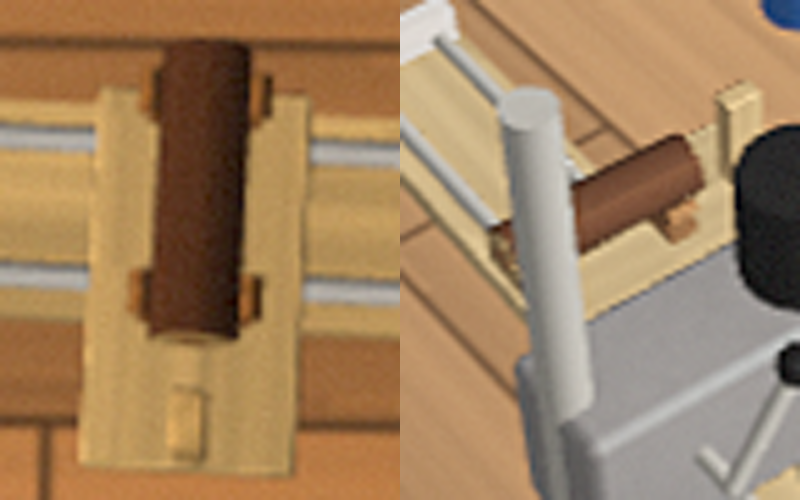

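```bash
python3 - <<'E'
from h import *
g=lambda x,y:(280+x/5.556-.4,110+y/5.556-.4)
E=plane("top",[g(206,41),g(195,333)],.1);print("ends",E,"mid",E.mean(0),"len",np.linalg.norm(E[0]-E[1]))
C=plane("top",[g(100,88),g(310,97),g(295,472),g(82,465)],.048);X=np.array([1,-.028,0]);print("seat",C.mean(0)+.034*X,"tab",C.mean(0)-.071*X)
print(plane("top",[g(186,417)],.115))
E
```

```text
ends [[ 0.74177107 -0.00823626  0.1       ]
 [ 0.61404151 -0.00512993  0.1       ]] mid [ 0.67790629 -0.00668309  0.1       ] len 0.12776732627700996
seat [ 0.68012096 -0.0063949   0.048     ] tab [ 0.57512096 -0.0034549   0.048     ]
[[ 0.57607119 -0.00185602  0.115     ]]
```

```bash
python3 - <<'E'
from h import *
go([.549,-.003,.160],tilt(-1.6,25)); go([.583,-.003,.087],tilt(-1.6,25))
E
```

```text
clock 11.47 tcp [ 0.3921 -0.0063  0.2003] turn [-1.370e-02 -4.329e-01  4.000e-04] deg 24.8 shift cm [15.69  0.33 -4.03] F [0.4 0.2 0.2] open 0.0789
clock 11.47 tcp [ 0.3921 -0.0063  0.2003] turn [-1.370e-02 -4.329e-01  4.000e-04] deg 24.8 shift cm [ 19.09   0.33 -11.33] F [0.4 0.2 0.2] open 0.0789
```

Request:
arm_command(targets=[[[-0.003,-0.1,0,3,0.1,0,0.9],[-0.006,-0.2,0,6,0.2,0,0.9],[-0.01,-0.3,0,9,0.3,-1,0.9],[-0.012,-0.4,0,12,0.3,-2,0.9],[-0.0137,-0.433,0,14.5,0.3,-3,0.9],[-0.0137,-0.433,0,15.7,0.3,-4,0.9],[-0.0137,-0.433,0,15.7,0.3,-4,0.9],[-0.0137,-0.433,0,15.7,0.3,-4,0.9]]])

```text
clock: 12.13
tool_pos: [0.5495, -0.0044, 0.1578]
orientation: [-179.8, 24.7, 178.3]
force: [-0.1, 0.1, -0.3]
opening: 0.0788
```

Request:
arm_command(targets=[[[0,0,0,0.5,0,-1,0.9],[0,0,0,1.2,0,-2.5,0.9],[0,0,0,1.9,0,-4,0.9],[0,0,0,2.5,0,-5.4,0.9],[0,0,0,3,0,-6.4,0.9],[0,0,0,3.3,0,-7.1,0.9],[0,0,0,3.4,0,-7.3,0.9],[0,0,0,3.4,0,-7.3,0.9]]])

```text
clock: 12.8
tool_pos: [0.5889, -0.0052, 0.1013]
orientation: [179.9, 23.4, 178.3]
force: [0.2, -0.2, 0.2]
opening: 0.079
```

Request:
arm_command(targets=[[[0,0,0,0,0,0,0.5],[0,0,0,0,0,0,0.35],[0,0,0,0,0,0,0.28],[0,0,0,0,0,0,0.23],[0,0,0,0,0,0,0.18],[0,0,0,0,0,0,0.05],[0,0,0,0,0,0,0.05],[0,0,0,0,0,0,0.05]]])

```text
clock: 13.47
tool_pos: [0.5878, -0.0043, 0.1006]
orientation: [179.8, 23.3, 178.3]
force: [-0.2, -0.3, 0.5]
opening: 0.0312
```

Request:
arm_command(targets=[[[0,0,0,0,0,0,0.05],[0,0,0,0,0,0,0.05],[0,0,0,0,0,0,0.05],[0,0,0,0,0,0,0.05]]])

```text
clock: 13.8
tool_pos: [0.5879, -0.0042, 0.1006]
orientation: [179.8, 23.3, 178.3]
force: [-0.4, 1.4, -0.3]
opening: 0.0154
```

```bash
python3 - <<'E'
from h import *
print(ctrl.get_obs()["joint_pos"]);go([.583,-.003,.087],tilt(-1.6,25))
E
```

```text
[   8.31035645    7.40208523  -58.21964811   70.44894418   -4.00781476
 -169.60330117]
clock 13.8 tcp [ 0.5879 -0.0042  0.1006] turn [-0.0035 -0.0291  0.0004] deg 1.7 shift cm [-0.49  0.12 -1.36] F [-0.4  1.4 -0.3] open 0.0154
```

Request:
arm_command(targets=[[[0,0,0,0,0,0,0.3],[0,0,0,0,0,0,0.5],[0,0,0,0,0,0,0.6],[0,0,0,0,0,1,0.6],[0,0,0,-0.5,0,3,0.6],[0,0.05,0,-1,0,5,0.6],[0,0.1,0,-1,0,6,0.6],[0,0.17,0,-1,0,6,0.6]]])

```text
clock: 14.47
tool_pos: [0.5857, -0.0192, 0.1586]
orientation: [-178.3, 18.0, 177.7]
force: [2.3, -4.3, 1.6]
opening: 0.0523
```

```bash
python3 - <<'E'
from h import *
print(ctrl.get_obs()["joint_pos"]);go([.578,-.003,.15],tilt(-1.6,12));go([.579,-.003,.087],tilt(-1.6,12))
E
```

```text
[  22.55299773    5.551169    -38.25990598   17.40200106  -31.6717577
 -128.79759608]
clock 14.47 tcp [ 0.5857 -0.0192  0.1586] turn [0.0327 0.1033 0.0197] deg 6.3 shift cm [-0.77  1.62 -0.86] F [ 2.3 -4.3  1.6] open 0.0523
clock 14.47 tcp [ 0.5857 -0.0192  0.1586] turn [0.0327 0.1033 0.0197] deg 6.3 shift cm [-0.67  1.62 -7.16] F [ 2.3 -4.3  1.6] open 0.0523
```

Request:
arm_command(targets=[[[0.033,0.103,0.02,-0.8,1.6,-0.3,0.8],[0.033,0.103,0.02,-0.8,1.6,-0.3,0.8],[0.033,0.103,0.02,-0.8,1.6,-0.3,0.8],[0.033,0.103,0.02,-0.8,1.6,-0.3,0.8]]])

```text
clock: 14.8
tool_pos: [0.5798, -0.0048, 0.1551]
orientation: [-179.8, 12.3, 178.4]
force: [-0.6, -0.5, -0.2]
opening: 0.0688
```

```bash
python3 - <<'E'
from h import *
print(ctrl.get_obs()["joint_pos"]);go([.578,-.003,.15],tilt(-1.6,12));go([.579,-.003,.087],tilt(-1.6,12))
t=ctrl.snapshot("top");s=ctrl.snapshot("scene")
z=lambda a,x,y,w,h:cv2.resize(a[y:y+h,x:x+w],(400,500),interpolation=2)
cv2.imwrite("pics/c10.png",np.hstack([z(t,270,90,96,120),z(s,245,150,96,120)]))
E
```

```text
[  22.22145367    8.03981332  -30.77952351    7.94592741  -40.27817423
 -119.46757064]
clock 14.8 tcp [ 0.5798 -0.0048  0.1551] turn [0.0037 0.0048 0.0016] deg 0.4 shift cm [-0.18  0.18 -0.51] F [-0.6 -0.5 -0.2] open 0.0688
clock 14.8 tcp [ 0.5798 -0.0048  0.1551] turn [0.0037 0.0048 0.0016] deg 0.4 shift cm [-0.08  0.18 -6.81] F [-0.6 -0.5 -0.2] open 0.0688
```

View pics/c10.png

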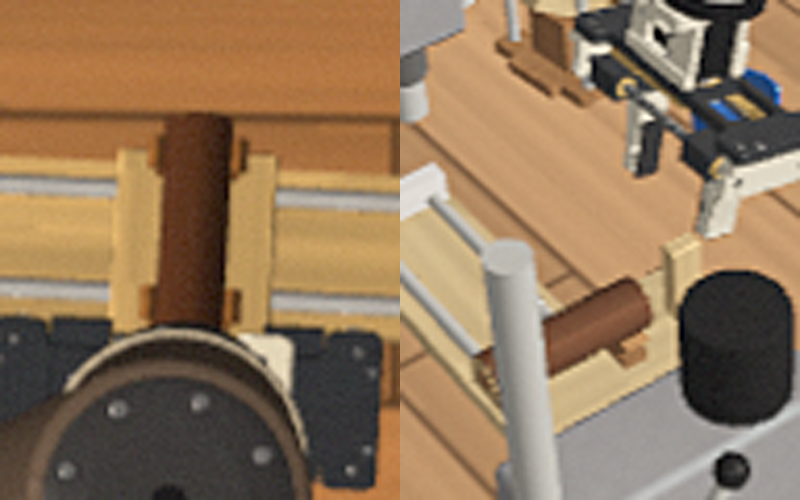

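Request:
arm_command(targets=[[[0,0,0,-0.1,0.2,-1,0.8],[0,0,0,-0.1,0.2,-2.5,0.8],[0,0,0,-0.1,0.2,-4,0.7],[0,0,0,-0.1,0.2,-5.3,0.6],[0,0,0,-0.1,0.2,-6.2,0.5],[0,0,0,-0.1,0.2,-6.8,0.5],[0,0,0,-0.1,0.2,-6.8,0.5],[0,0,0,-0.1,0.2,-6.8,0.4]]])

```text
clock: 15.57
tool_pos: [0.5787, -0.0023, 0.0877]
orientation: [-179.9, 12.2, 178.4]
force: [-0.7, 0.2, 0.8]
opening: 0.0414
```

Request:
arm_command(targets=[[[0,0,0,0,0,0,0.3],[0,0,0,0,0,0,0.25],[0,0,0,0,0,0,0.2],[0,0,0,0,0,0,0.05],[0,0,0,0,0,0,0.05],[0,0,0,0,0,0,0.05],[0,0,0,0,0,0,0.05],[0,0,0,0,0,0,0.05]]])

```text
clock: 16.23
tool_pos: [0.5792, -0.002, 0.0883]
orientation: [-179.9, 12.3, 178.4]
force: [-2.0, -0.6, 5.6]
opening: 0.0157
```

```bash
python3 - <<'E'
from h import *
print(ctrl.get_obs()["joint_pos"]);go([.579,-.003,.087],tilt(-1.6,12))
E
```

```text
[  22.35492098   12.70506295  -36.33100719   10.10306864  -30.12553257
 -122.25831722]
clock 16.23 tcp [ 0.5792 -0.002   0.0883] turn [0.0017 0.0051 0.0008] deg 0.3 shift cm [-0.02 -0.1  -0.13] F [-2.  -0.6  5.6] open 0.0157
```

Request:
arm_command(targets=[[[0,0,0,0,-0.2,0,0.05],[0,0,0,-0.02,-0.6,0,0.05],[0,0,0,-0.03,-1.2,0,0.05],[0,0,0,-0.06,-2,0,0.05],[0,0,0,-0.08,-3,0,0.05],[0,0,0,-0.11,-4,0,0.05],[0,0,0,-0.14,-5,0,0.05],[0,0,0,-0.17,-6,0,0.05]]])

```text
clock: 16.9
tool_pos: [0.577, -0.0621, 0.0883]
orientation: [-179.9, 12.3, 178.4]
force: [-5.8, 2.9, 9.1]
opening: 0.0158
```

Request:
arm_command(targets=[[[0,0,0,-0.03,-1,0,0.05],[0,0,0,-0.06,-2,0,0.05],[0,0,0,-0.08,-3,0,0.05],[0,0,0,-0.11,-4,0,0.05],[0,0,0,-0.14,-4.9,0,0.05],[0,0,0,-0.16,-5.6,0,0.05],[0,0,0,-0.17,-6,0,0.05],[0,0,0,-0.17,-6,0,0.05]]])

```text
clock: 17.57
tool_pos: [0.5747, -0.1229, 0.0882]
orientation: [-179.9, 12.2, 178.3]
force: [-6.2, -2.6, 9.8]
opening: 0.0161
```

Request:
arm_command(targets=[[[0,0,0,-0.06,-0.6,-0.02,0.05],[0,0,0,-0.12,-1.4,-0.04,0.05],[0,0,0,-0.18,-2.2,-0.05,0.05],[0,0,0,-0.23,-3,-0.05,0.05],[0,0,0,-0.27,-3.7,-0.05,0.05],[0,0,0,-0.31,-4.3,-0.05,0.05],[0,0,0,-0.35,-4.8,-0.05,0.05],[0,0,0,-0.35,-5,-0.05,0.05]]])

```text
clock: 18.23
tool_pos: [0.5729, -0.1724, 0.0883]
orientation: [-179.9, 12.4, 178.4]
force: [-2.5, 2.2, 9.4]
opening: 0.016
```

Request:
arm_command(targets=[[[0,0,0,-0.01,-0.2,0,0.05],[0,0,0,-0.02,-0.5,0,0.05],[0,0,0,-0.03,-0.8,0,0.05],[0,0,0,-0.04,-1.1,0,0.05],[0,0,0,-0.05,-1.3,0,0.05],[0,0,0,-0.06,-1.5,0,0.05]]])

```text
clock: 18.73
tool_pos: [0.5723, -0.187, 0.0882]
orientation: [-179.9, 12.4, 178.4]
force: [-2.3, 2.1, 7.9]
opening: 0.0157
```

Now creeping towards the stop, watching force.

Request:
arm_command(targets=[[[0,0,0,0,-0.15,0,0.05],[0,0,0,-0.01,-0.3,0,0.05],[0,0,0,-0.02,-0.45,0,0.05],[0,0,0,-0.02,-0.6,0,0.05],[0,0,0,-0.02,-0.6,0,0.05]]])

```text
clock: 19.15
tool_pos: [0.5721, -0.1931, 0.0883]
orientation: [-179.9, 12.4, 178.4]
force: [-1.3, -0.2, 7.9]
opening: 0.0155
```

Request:
arm_command(targets=[[[0,0,0,0,-0.1,0,0.05],[0,0,0,-0.01,-0.2,0,0.05],[0,0,0,-0.02,-0.3,0,0.05],[0,0,0,-0.02,-0.4,0,0.05],[0,0,0,-0.02,-0.4,0,0.05]]])

```text
clock: 19.57
tool_pos: [0.572, -0.197, 0.0883]
orientation: [-179.9, 12.4, 178.4]
force: [-1.3, 1.5, 6.9]
opening: 0.0164
```

Request:
arm_command(targets=[[[0,0,0,0,-0.1,0,0.05],[0,0,0,-0.01,-0.2,0,0.05],[0,0,0,-0.02,-0.3,0,0.05],[0,0,0,-0.02,-0.3,0,0.05]]])

```text
clock: 19.9
tool_pos: [0.5718, -0.1996, 0.0883]
orientation: [-179.9, 12.4, 178.4]
force: [-2.4, 4.6, 8.6]
opening: 0.0156
```

Request:
arm_command(targets=[[[0,0,0,0,-0.1,0,0.05],[0,0,0,0,-0.2,0,0.05],[0,0,0,0,-0.2,0,0.05],[0,0,0,0,-0.2,0,0.05]]])

```text
clock: 20.23
tool_pos: [0.5719, -0.1997, 0.0883]
orientation: [180.0, 12.4, 178.4]
force: [-3.8, 16.4, 11.7]
opening: 0.0157
```

Request:
arm_command(targets=[[[0,0,0,0,-0.1,0,0.05],[0,0,0,0,-0.2,0,0.05],[0,0,0,0,-0.2,0,0.05],[0,0,0,0,-0.2,0,0.05]]])

```text
clock: 20.57
tool_pos: [0.5718, -0.1999, 0.0882]
orientation: [179.9, 12.4, 178.4]
force: [-5.8, 30.8, 15.4]
opening: 0.0156
```

Request:
arm_command(targets=[[[0,0,0,0,0.2,0,0.05],[0,0,0,0,0.42,0,0.05],[0,0,0,0,0.42,0,0.05],[0,0,0,0,0.42,0,0.2],[0,0,0,0,0.42,0,0.3],[0,0,0,0,0.42,0,0.4],[0,0,0,0,0.42,0,0.5],[0,0,0,0,0.42,0,0.5]]])

```text
clock: 21.23
tool_pos: [0.5706, -0.1999, 0.0869]
orientation: [-179.9, 12.2, 178.4]
force: [0.8, 0.0, 0.7]
opening: 0.0388
```

Request:
arm_command(targets=[[[0,0,0,0,0,0,0.5],[0,0,0,0,0,0,0.5],[0,0,0,-0.3,0,0.7,0.5],[0,0,0,-0.8,0,1.8,0.5],[0,0,0,-1.6,0,3.5,0.5],[0,0,0,-3,0,5,0.5],[0,0,0,-5,0,6,0.5],[0,0,0,-8,0,6,0.5]]])

```text
clock: 21.9
tool_pos: [0.4927, -0.2001, 0.1508]
orientation: [-179.8, 12.5, 178.5]
force: [-0.4, -0.4, 0.6]
opening: 0.0439
```

Request:
arm_command(targets=[[[0,0,0,-3,0,0,0.5],[0,0,0,-6,0,1,0.5],[0,0,0,-8,0,2,0.5],[0,0,0,-8,0,2,0.5],[0,0,0,-8,0,2,0.5]]])

```text
clock: 22.32
tool_pos: [0.4105, -0.1999, 0.1693]
orientation: [-179.9, 12.5, 178.4]
force: [0.7, -0.4, 0.3]
opening: 0.0441
```

```bash
python3 - <<'E'
from h import *
go([.4,-.2,.17],tilt(-1.6,12))
t=ctrl.snapshot("top");s=ctrl.snapshot("scene")
cv2.imwrite("pics/tF.png",t);cv2.imwrite("pics/sF.png",s)
# expected tab top corners & log near end, bark profile
tab=np.array([.5718-.004,-.1999,.115])
def prof(P,n=15):
    u=proj("top",P)[0].round().astype(int); print(u); return u
u=prof(tab); print("row across tab", t[u[1],u[0]-14:u[0]+15,2].tolist())
for z,y in((.08,-.2045),): 
    v=prof([.61,y,.1]); print([t[v[1]-8:v[1]+14,v[0]+k,2].tolist() for k in(-4,0,4)])
    print("row across log", t[v[1]-6,v[0]-25:v[0]+26,2].tolist())
    print("row across plate", t[v[1]+10,v[0]-35:v[0]+36,0].tolist())
E
```

```text
clock 22.32 tcp [ 0.4105 -0.1999  0.1693] turn [0.0022 0.0084 0.0008] deg 0.5 shift cm [-1.05 -0.01  0.07] F [ 0.7 -0.4  0.3] open 0.0441
[398 189]
row across tab [189, 184, 184, 187, 185, 195, 179, 179, 179, 176, 199, 197, 198, 200, 198, 201, 134, 180, 179, 187, 185, 187, 186, 181, 180, 180, 180, 177, 147]
[399 172]
[[81, 86, 85, 88, 83, 82, 85, 84, 77, 74, 138, 132, 146, 173, 174, 175, 171, 172, 170, 172, 164, 190], [69, 67, 66, 65, 63, 68, 68, 65, 64, 68, 105, 123, 152, 184, 188, 188, 186, 184, 185, 190, 145, 168], [39, 43, 41, 38, 34, 39, 36, 36, 35, 32, 31, 108, 169, 185, 184, 180, 180, 185, 183, 185, 187, 186]]
row across log [179, 207, 202, 196, 200, 200, 193, 192, 192, 178, 161, 166, 96, 73, 80, 95, 101, 96, 88, 92, 90, 85, 84, 85, 75, 66, 55, 60, 52, 41, 68, 173, 71, 74, 193, 181, 182, 191, 179, 122, 200, 212, 213, 210, 214, 213, 208, 187, 140, 148, 144]
row across plate [39, 45, 57, 63, 62, 61, 65, 64, 55, 72, 108, 97, 99, 93, 101, 96, 96, 90, 94, 97, 93, 92, 92, 94, 89, 93, 97, 95, 97, 97, 94, 84, 87, 91, 92, 92, 87, 88, 93, 88, 92, 89, 94, 87, 89, 89, 91, 86, 80, 64, 53, 61, 66, 69, 59, 66, 63, 58, 63, 60, 61, 62, 61, 54, 61, 54, 62, 59, 62, 62, 56]
```

```bash
python3 - <<'E'
from h import *
print("tab top",plane("top",[(396.5,189)],.115)); print("log near end",plane("top",[(397,173.6)],.1),"row",plane("top",[(395.2,166)],.095))
print("plate edges",plane("top",[(373.5,182),(413.5,182)],.048))
a,b=cv2.imread("pics/top0.png"),cv2.imread("pics/tF.png"); print("offcut area diff",np.abs(a[200:280,95:190].astype(int)-b[200:280,95:190]).mean())
print(ctrl.get_obs()["clock"]); print(ctrl.close_job())
E
```

```text
tab top [[ 0.56842265 -0.19714355  0.115     ]]
log near end [[ 0.60691724 -0.20083855  0.1       ]] row [[ 0.62589564 -0.19739227  0.095     ]]
plate edges [[ 0.59251586 -0.15084638  0.048     ]
 [ 0.59388459 -0.25024223  0.048     ]]
offcut area diff 8.345175438596492
22.4167
the job is handed in; nothing more can be done
None
```

The long branch is lying in the sled's V-blocks and the sled is home under the drill with the raised head (the right one, -y). I handed the job in at 22.4 s.

- **Placing the branch:** I gripped it at its middle, lifted it square off the rest clear of the bow, and lowered it until it bore on the blocks. It was about 4 mm off centre, so I shifted it before letting go. A look afterwards put its middle about 2 mm short of the seat, on the robot side.
- **Blocks contact:** the branch met the blocks with the tool about 7 mm higher than I had planned. The picture showed it at seat height, so I took it as sitting lower in the fingers than I thought. Pressing on the blocks peaked at about 23 N.
- **First pinch of the tab:** I tilted the tool 25 degrees and the arm ran into a joint range limit, so it only held the tip of the tab. I let go, backed off and pinched again at 12 degrees. The tool read about 4 N sideways as it backed off, but the next picture showed the sled and branch unmoved.
- **Sliding home:** the sled stopped after 198 mm, against about 193 mm estimated. Pushing on raised the force to 31 N with no further movement, so it is against the stop. I eased off, opened the fingers and pulled back about 16 cm.
- **Final checks, by numbers only:** the branch-to-tab distance was the same as before the slide, 38.5 mm, so it did not shift. I had no picture views left, so I did not look at the final state.
- **Offcut:** I never went near it. A before-and-after comparison of that part of the picture showed a mean difference of 8 grey levels. I did not look into the cause, so the check neither confirms nor rules out that it moved.

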